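# Brush out a leaning stock jar and refill it with stoppers

## Robot

A 6-joint arm with a two-finger parallel gripper is mounted at the origin on the work surface. World frame = base frame: x ahead of the robot, y to its left, z up, the work surface at z = 0. Lengths are in m, angles in rad, forces in N, time in s.
With the tool pointing down it reaches from about 0.275 to 0.875 m from the base axis. Payload 12.5 kg.
Tool frame: the origin (TCP) lies at the very end of the fingers, on their centre line; the grasp point (between the pads) lies 19 mm behind it; z points along the fingers, y is the line along which they close (so a half turn about z gives the same grasp; the last joint's range is limited). The gripper opens to 85 mm and grips with 20 to 120 N. Pads are 22 mm wide; open, the fingers measure 114 mm over their backs; the gripper's body (76 mm by 85 mm) begins 54 mm behind the grasp point. The pads swing forward as they close: fully open they stand 13 mm farther back than shut.
Start: joints at [-1.224, 0.351, 1.652, -0, 1.139, -0.085], TCP at [0.23, -0.499, 0.231] pointing down, gripper open.
Joint ranges: [-2.75, 2.75], [-0.79, 2.1], [0.01, 2.65], [-1.57, 4.71], [0.07, 3.14], [-2.87, 2.87]. Speed limits (rad/s): [2.22, 2.22, 2.79, 3.14, 3.14, 3.14].

## Interface

Orientations are given as a rotation vector (axis times angle).
In Python, from workcell import * gives the robot as it stands.
- The arm moves only by the tool drive_tool, never from a script. Its argument "steps" is a list of rows, each an object with "gripper": the opening, from 0 (shut) to 1 (fully open); "dp": the shift along the world's x, y, z in cm, a list of three; "rot": the turn, a rotation vector about the world's x, y, z in rad, a list of three. A call has 1 to 10 rows; each row shifts and turns the commanded pose from where the row before left it; what a row does not reach is not made up. A row lasts 1/10 s, in which the tool goes at most 50 mm and 8.59 degrees, less where a joint would pass 70% of its speed; a pose out of reach is approached as far as the arm can. A call is refused whole if a number of a shift passes 5 or a number of a turn 0.15, either way. A call with a gripper value outside its range is refused whole. The fingers move at their own pace and stop on an object; the grip force is fixed at half the most. Time passes only in rows, so rows that do not move let the fingers close. It gives the time, the measured TCP pose, the force, the opening and the grip force at its end, in the units of the state.
- get_obs(): the state, without advancing time (a new reading comes with each control period).
- snapshot(name): name is "scene" or "top"; returns the picture (400x640x3 uint8, red, green, blue); there is no depth.
- camera_model(name): a dict with "fx", "fy", "cx", "cy" (pixels), "D" ([k1, k2, p1, p2, k3] as OpenCV has them; the pictures are not rectified), "cam_to_world" (4x4, takes a point from camera to world coordinates). Camera axes: x right, y up, looking along -z (the intrinsics and any distortion apply to the point x, -y, -z); pixel columns grow to the right and rows downward; lengths in m; the calibration is good to about 2 mm. A picture is of the moment at which its call begins. camera_model takes no time and is no camera call.
- hand_in(): hands the job in; it is judged then, once.
The state is a dict: "t": time; "q": joint angles; "dq": joint speeds; "joint_efforts": joint torques, N m; "eef_pos": TCP position; "ee_rot": TCP orientation; "wrist_force": force on the tool from outside, world axes, zero at the start; "moment": the same for the moment, N m; "finger_gap": finger opening in m; "finger_force": force on a finger pad.
Only numpy, scipy, OpenCV 4.12 (cv2) and the standard library are available. Lean on these libraries where they do the work, as an engineer would, in place of code of your own. Each camera call takes 0.05 s, during which the arm holds its last target. There are 200 camera calls.

## Task

In the dispensary store, clean the leaning jar: take the brush from its pot and, in line with the jar, run it right down to the jar's floor three times, pulling it up each time until the bristles reach the mouth, then stand it back in its pot. After that pick up the scoop by its upright handle, tip all six rubber stoppers into the jar, and set the empty scoop down upright on the counter. Leave the two amber bottles and the carton where they stand.

Things in the scene. Friction and masses are not known exactly. Their poses are not given: they have to be found in the camera images.
- brush: Long bottle brush, loose, 250 mm, 70 g, standing head down in its pot. Origin: centre of the head's flat lower end; z runs up along the brush. Grey bristle head 38 mm diameter, z 0 to 55 mm; steel stem 8 mm diameter to z 150; round wooden handle 18 mm diameter, z 150 to 250 mm (grip near z 205, its axis along the fingers).
- brush_pot: Open round steel pot that holds the brush, fixed to the counter: outer diameter 68 mm, inner diameter 58 mm, height 85 mm, inner floor at z 6 mm. Origin: centre of its underside, z up.
- jar: White round open plastic jar, fixed in a grey steel stand (foot 150 x 120 mm), leaning 30 degrees from vertical, roughly towards the robot. Origin: centre of its underside, 38 mm above the counter; z along its axis out of the mouth; x points uphill, y is level. Outer diameter 90 mm (94 at the mouth), inner diameter 81, inner floor at z 5, mouth at z 110 mm.
- jar_mouth (a point): Centre of the jar's mouth (jar z 110 mm).
- scoop: Loose aluminium scoop, 150 g, holding the stoppers. Origin: centre of the underside of its flat floor (84 x 64 x 4 mm); z up. Walls 36 mm high (28 beside the lip), inside 56 mm wide. On its -x side a pouring lip rises 5 degrees and ends open at x -75, z 7 mm. On its +x side an upright black handle: 24 mm along x, 14 along y (grip so), z 15 to 105, centre x 54 mm.
- scoop_grip (a point): Centre of the scoop's handle at the height to grip (scoop x 54, y 0, z 80 mm).
- scoop_lip (a point): Middle of the outer edge of the scoop's pouring lip (scoop x -75, y 0, z 7 mm).
- stopper0: Black rubber bottle stopper, a cylinder 22 mm in diameter, 20 mm tall, 12 g, loose in the scoop at the start. Origin: centre of its underside.
- stopper1: Black rubber bottle stopper, a cylinder 22 mm in diameter, 20 mm tall, 12 g, loose in the scoop at the start. Origin: centre of its underside.
- stopper2: Black rubber bottle stopper, a cylinder 22 mm in diameter, 20 mm tall, 12 g, loose in the scoop at the start. Origin: centre of its underside.
- stopper3: Black rubber bottle stopper, a cylinder 22 mm in diameter, 20 mm tall, 12 g, loose in the scoop at the start. Origin: centre of its underside.
- stopper4: Black rubber bottle stopper, a cylinder 22 mm in diameter, 20 mm tall, 12 g, loose in the scoop at the start. Origin: centre of its underside.
- stopper5: Black rubber bottle stopper, a cylinder 22 mm in diameter, 20 mm tall, 12 g, loose in the scoop at the start. Origin: centre of its underside.
- bottle_a: Bystander: amber bottle with white cap, 54 mm diameter, 115 mm tall, loose. Origin: centre of its underside.
- bottle_b: Bystander: smaller amber bottle with white cap, 48 mm diameter, 100 mm tall, loose. Origin: centre of its underside.
- carton: Bystander: brown carton, 50 x 70 mm, 110 mm tall, loose. Origin: centre of its underside.
Mind the look-alikes: they are no part of the job. There is more than one size of the brush; the job needs the larger.

How it is judged:
On the way, in this order (a step that is already met when the one before it is completed fails the run):
1. the brush head is down at the jar's floor (lower end within 17 mm of it), brush within 20 degrees of the jar's axis (x of brush in the frame of jar between -0.036 and 0.036 m and y of brush in the frame of jar between -0.036 and 0.036 m and z of brush in the frame of jar between -0.005 and 0.022 m and angle between the z axis of brush and the z axis of jar, either way round below 0.35 rad), for 0.05 s.
2. the brush is drawn up inside the jar (lower end 40 mm or more above the floor, still in the jar) (x of brush in the frame of jar between -0.04 and 0.04 m and y of brush in the frame of jar between -0.04 and 0.04 m and z of brush in the frame of jar between 0.045 and 0.11 m), for 0.05 s.
3. down at the jar's floor a second time (all of step 1), for 0.05 s.
4. drawn up a second time (all of step 2), for 0.05 s.
5. down at the jar's floor a third time (all of step 3), for 0.05 s.
6. drawn up a third time (all of step 4), for 0.05 s.
7. the brush stands in its pot again, on the pot's floor, let go (horizontal distance between brush and brush_pot below 0.02 m and z of brush in the frame of brush_pot below 0.016 m and angle between brush's own z axis and vertical below 0.25 rad and linear speed of brush below 0.05 m/s and contact force between the fingers and brush below 0.1 N), for 0.2 s.
8. all six stoppers are in the jar (x of stopper0 in the frame of jar between -0.04 and 0.04 m and y of stopper0 in the frame of jar between -0.04 and 0.04 m and z of stopper0 in the frame of jar between 0 and 0.108 m and x of stopper1 in the frame of jar between -0.04 and 0.04 m and y of stopper1 in the frame of jar between -0.04 and 0.04 m and z of stopper1 in the frame of jar between 0 and 0.108 m and x of stopper2 in the frame of jar between -0.04 and 0.04 m and y of stopper2 in the frame of jar between -0.04 and 0.04 m and z of stopper2 in the frame of jar between 0 and 0.108 m and x of stopper3 in the frame of jar between -0.04 and 0.04 m and y of stopper3 in the frame of jar between -0.04 and 0.04 m and z of stopper3 in the frame of jar between 0 and 0.108 m and x of stopper4 in the frame of jar between -0.04 and 0.04 m and y of stopper4 in the frame of jar between -0.04 and 0.04 m and z of stopper4 in the frame of jar between 0 and 0.108 m and x of stopper5 in the frame of jar between -0.04 and 0.04 m and y of stopper5 in the frame of jar between -0.04 and 0.04 m and z of stopper5 in the frame of jar between 0 and 0.108 m), for 0.2 s.
At the end, for the whole second after the job is handed in: All six stoppers lie inside the jar, at rest; the brush stands head down in its pot (on its floor within 10 mm, within 20 mm of the centre, leaning less than 14 degrees); the scoop stands upright and flat on the counter (within 8 mm and 7 degrees), at rest (all of step 8 and horizontal distance between brush and brush_pot below 0.02 m and z of brush in the frame of brush_pot below 0.016 m and angle between brush's own z axis and vertical below 0.25 rad and linear speed of each of brush, stopper0, stopper1, stopper2, stopper3, stopper4, stopper5 below 0.05 m/s and angle between scoop's own z axis and vertical below 0.12 rad and height (world z) of scoop between -0.008 and 0.008 m and linear speed of scoop below 0.02 m/s); the robot touches nothing.
It fails at once if a bottle or the carton is moved more than 25 mm or tipped (distance of any of bottle_a, bottle_b, carton from where it was at the start of the episode above 0.025 m or angle between any of bottle_a, bottle_b, carton's own z axis and vertical above 0.4 rad).
It also fails if it takes over 72 s, if anything falls off the work surface, if the arm or the gripper's body presses on something with over 40 N, if the wrist force passes 120 N, or if a joint passes its speed limit or range.

## Working session

There is one attempt and no reset: what is moved stays moved. The work goes in short steps, Python scripts to look and compute and a tool call to move; the robot and the scene stay as the last step left them, time stands still between calls to the robot, and variables do not carry over. Pictures are saved under pics/ and viewed, at most 10 in all, crops included, and the job is handed in when it is done.

Besides the shell and the picture viewer there is one more tool, called after "Emit:" as a command line: name --argument value ..., lists and objects as JSON in quotes. drive_tool: Moves the arm, as the interface text tells. Its arguments: {"type":"object","properties":{"steps":{"type":"array"}},"required":["steps"]}

```bash
mkdir -p pics; ls; python3 - <<'E'
from workcell import *
import cv2
for n in("scene","top"):
    cv2.imwrite(f"pics/{n}0.png",cv2.cvtColor(snapshot(n),cv2.COLOR_RGB2BGR)); print(camera_model(n))
print(get_obs())
E
```

```text
pics
{'fx': 462.33482343710386, 'fy': 462.33482343710386, 'cx': 319.8204353953806, 'cy': 198.91455530493593, 'D': array([-0.13233249,  0.        ,  0.        ,  0.        ,  0.        ]), 'cam_to_world': array([[ 0.40884179, -0.63840769,  0.65213803,  1.26058723],
       [ 0.91259069,  0.29003879, -0.28819392, -0.28361885],
       [-0.00516011,  0.71296081,  0.70118489,  0.85985104],
       [ 0.        ,  0.        ,  0.        ,  1.        ]])}
{'fx': 477.5619340969714, 'fy': 477.5619340969714, 'cx': 320.14005530753957, 'cy': 197.3993663803033, 'D': array([-0.08112961,  0.        ,  0.        ,  0.        ,  0.        ]), 'cam_to_world': array([[ 0.02692155,  0.99362712, -0.10945491,  0.4375308 ],
       [-0.99947893,  0.02870594,  0.01475936,  0.01433382],
       [ 0.01780731,  0.10900053,  0.99388218,  1.18123881],
       [ 0.        ,  0.        ,  0.        ,  1.        ]])}
{'t': 0.1, 'q': array([-1.22357338e+00,  3.51184273e-01,  1.65235425e+00,  2.35391245e-05,
        1.13908167e+00, -8.45819752e-02]), 'dq': array([ 0.00026576, -0.00215001, -0.00086006, -0.00052922,  0.0012999 ,
        0.0008251 ]), 'joint_efforts': array([ 6.78310862e-04, -5.06829965e+01, -2.91869491e+01, -1.01810315e-04,
        2.69766271e-03,  3.03241370e-05]), 'eef_pos': array([ 0.2301192 , -0.49922546,  0.23081342]), 'ee_rot': array([-3.06766127e+00, -6.72786368e-01,  1.78007566e-04]), 'wrist_force': array([ 0.06236846,  0.15822663, -0.22992835]), 'moment': array([ 0.0172815 , -0.02902932,  0.00853165]), 'finger_force': 0.0, 'finger_gap': 0.08551193993021738}
```

View pics/scene0.png

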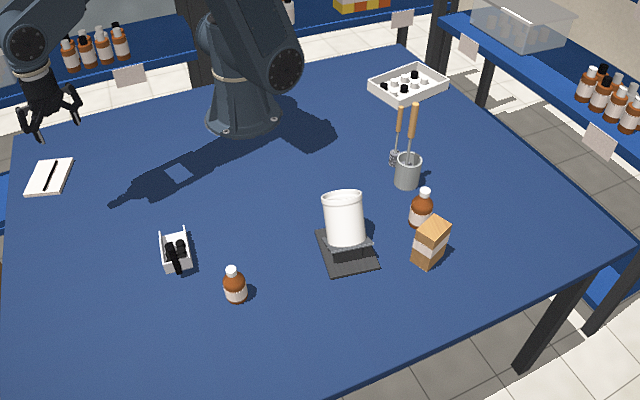

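View pics/top0.png

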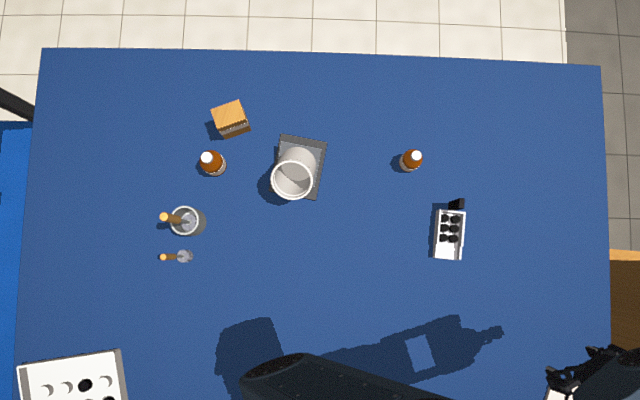

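The scene picture shows the jar at (345,218), the scoop at (176,252), and bottles at (421,208) and (235,285). The carton is at (431,243). There are two brushes: a big one in the steel pot, with its handle at (412,120), and a small one behind it, with its handle at (399,120) and head at (394,158). In the top picture they are at (185,220) and (175,257). The one in the pot fits. I'll enlarge to confirm.

```bash
python3 - <<'E'
import cv2,numpy as np
s=cv2.imread("pics/scene0.png");t=cv2.imread("pics/top0.png")
def crop(im,x,y,w,h,k): return cv2.resize(im[y:y+h,x:x+w],None,fx=k,fy=k,interpolation=cv2.INTER_CUBIC)
# scene: brush x370-450,y90-200 ; jar 300-400,y180-280 ; x5
a=crop(s,370,92,80,100,4); b=crop(s,305,180,80,100,4)
a=np.hstack([a,b])
c=crop(t,150,190,80,80,4)[:,:]; d=crop(t,255,125,80,80,4)
cv2.imwrite("pics/c1.png",np.hstack([np.vstack([a[:300]*0+0,a[:0]])[:0],]) if 0 else a)
cv2.imwrite("pics/c1.png",np.hstack([crop(s,370,92,80,110,5),crop(s,305,180,80,110,5)]))
e=crop(t,150,190,66,80,6);f=crop(t,260,125,66,80,6)
cv2.imwrite("pics/c2.png",np.hstack([e,f]))
cv2.imwrite("pics/c3.png",np.hstack([crop(t,425,190,50,80,7),crop(s,150,215,50,80,7)]))
E
```

```text
(no output)
```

View pics/c1.png

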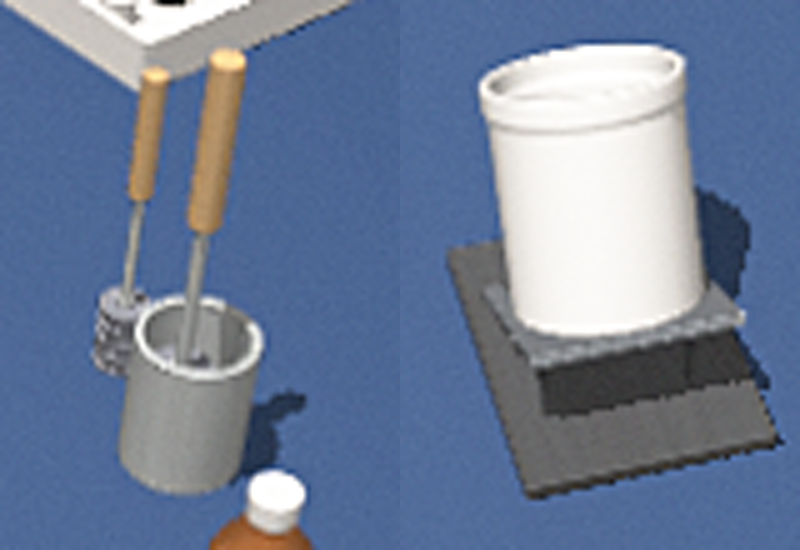

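View pics/c2.png

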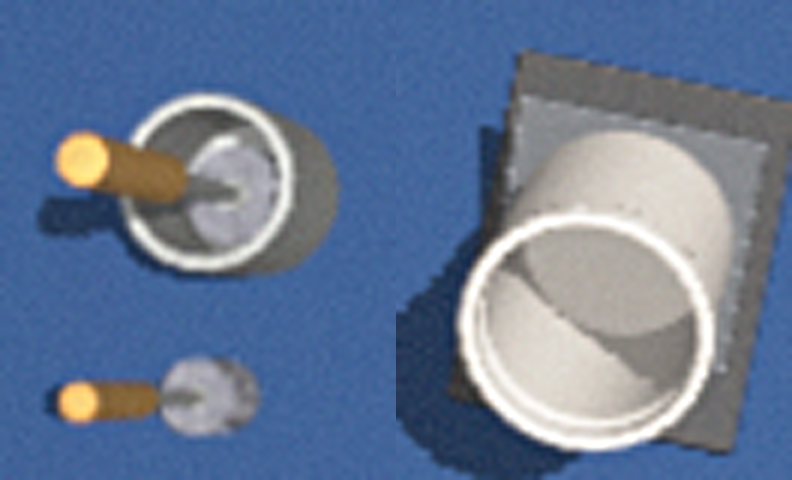

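View pics/c3.png

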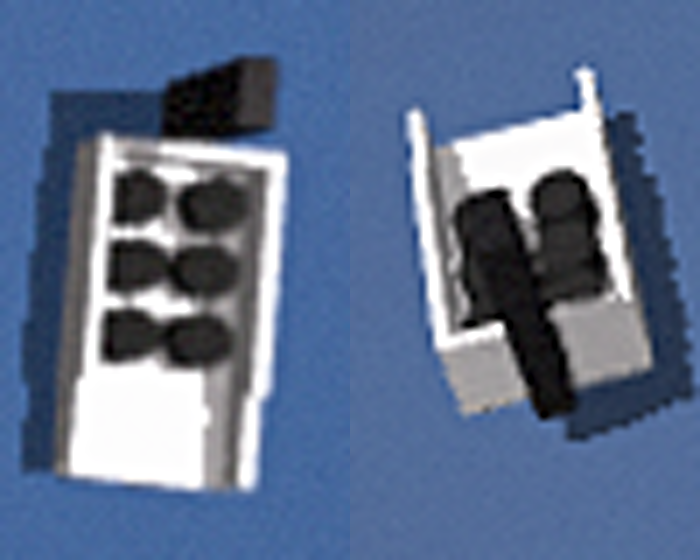

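The crops confirm it: the larger brush, with the thicker handle, stands in the pot, and the smaller one stands free nearer the robot. The jar mouth is at top (292,180) and scene (342,196). The scoop's lip edge runs from top (434,258) to (461,260), with the handle top at (462,204).

```bash
cat > h.py <<'E'
from workcell import *
import cv2,numpy as np
from scipy.spatial.transform import Rotation as R
np.set_printoptions(precision=4,suppress=True)
def ray(n,uv):
    m=camera_model(n);K=np.array([[m['fx'],0,m['cx']],[0,m['fy'],m['cy']],[0,0,1]])
    x,y=cv2.undistortPoints(np.array([[uv]],float),K,m['D'])[0,0]
    T=m['cam_to_world'];d=T[:3,:3]@[x,-y,-1];return T[:3,3],d/np.linalg.norm(d)
def pl(n,uv,z):
    o,d=ray(n,uv);return o+d*(z-o[2])/d[2]
def tri(a,b):
    o,d=ray('top',a);p,e=ray('scene',b)
    s=np.linalg.lstsq(np.c_[d,-e],p-o,rcond=None)[0]
    A,B=o+s[0]*d,p+s[1]*e;return (A+B)/2,np.linalg.norm(A-B)
def proj(n,P):
    m=camera_model(n);T=np.linalg.inv(m['cam_to_world']);c=T[:3,:3]@np.asarray(P,float)+T[:3,3]
    K=np.array([[m['fx'],0,m['cx']],[0,m['fy'],m['cy']],[0,0,1]])
    return cv2.projectPoints(np.array([[c[0],-c[1],-c[2]]]),np.zeros(3),np.zeros(3),K,m['D'])[0][0,0]
E
python3 - <<'E'
from h import *
print('brushtop',tri((164,216.7),(415.6,104)),pl('top',(164,216.7),.256),pl('scene',(415.6,104),.256))
print('rim',tri((184.8,220.3),(409.6,159.8)),pl('top',(184.8,220.3),.085),pl('scene',(409.6,159.8),.085))
print('headtop',pl('top',(188.7,222),.061)); print('handlebot',pl('scene',(410.8,137.6),.156))
print('mouth',tri((291.8,180),(341.6,196.2)),pl('top',(291.8,180),.1333))
for n,u in(('top',(280.7,133.7)),('top',(316.5,200)),('top',(327,141.5)),('scene',(315,230)),('scene',(331,279.4)),('scene',(381.4,268))):print('foot',pl(n,u,0.),pl(n,u,.008))
for l,n,u,z in(('lipL','top',(433.9,257.9),.028),('lipR','top',(461.1,259.7),.028),('hand','top',(461.7,203.6),.105),('bwL','top',(440,209.3),.036),('bwR','top',(466,212.1),.036),('s bwR','scene',(166.4,274.3),0),('s bwL','scene',(193.6,267.6),0)):print(l,pl(n,u,z))
for l,u in(('bottle a',(207,156)),('bottle b',(416.5,155))):print(l,pl('top',u,.11))
print('carton',pl('top',(229,110),.11),'small brush',pl('top',(163,257),.2))
o=get_obs();print(R.from_rotvec(o['ee_rot']).as_matrix())
E
```

```text
brushtop (array([0.4939, 0.3063, 0.2521]), np.float64(0.0034126153034409286)) [0.4929 0.3035 0.256 ] [0.4989 0.3044 0.256 ]
rim (array([0.4976, 0.3118, 0.0791]), np.float64(0.004547180889193938)) [0.4963 0.308  0.085 ] [0.5037 0.3096 0.085 ]
headtop [0.4938 0.305  0.061 ]
handlebot [0.4994 0.3054 0.156 ]
mouth (array([0.5914, 0.0644, 0.1275]), np.float64(0.003390582414683576)) [0.5899 0.0626 0.1333]
foot [0.7266 0.1008 0.    ] [0.7247 0.1002 0.008 ]
foot [0.5609 0.0057 0.    ] [0.56   0.0057 0.008 ]
foot [ 0.71   -0.0167  0.    ] [ 0.7082 -0.0165  0.008 ]
foot [ 0.5564  0.0139 -0.    ] [0.563  0.0111 0.008 ]
foot [ 0.7082 -0.0133  0.    ] [ 0.7133 -0.0158  0.008 ]
foot [0.7276 0.1063 0.    ] [0.7325 0.1026 0.008 ]
lipL [ 0.4252 -0.2821  0.028 ]
lipR [ 0.4223 -0.3491  0.028 ]
hand [ 0.5511 -0.3265  0.105 ]
bwL [ 0.543  -0.2946  0.036 ]
bwR [ 0.5379 -0.359   0.036 ]
s bwR [ 0.5412 -0.3558  0.    ]
s bwL [ 0.5477 -0.2921  0.    ]
bottle a [0.643 0.259 0.11 ]
bottle b [ 0.6598 -0.2202  0.11  ]
carton [0.7523 0.2142 0.11  ] small brush [0.4135 0.3182 0.2   ]
[[ 0.9082  0.4185 -0.0003]
 [ 0.4185 -0.9082  0.001 ]
 [ 0.0001 -0.001  -1.    ]]
```

Emit:
drive_tool --steps '[{"gripper":1,"dp":[1.3,4.0,0.6],"rot":[0,0,-0.025]},{"gripper":1,"dp":[1.3,4.0,0.6],"rot":[0,0,-0.025]},{"gripper":1,"dp":[1.3,4.0,0.6],"rot":[0,0,-0.025]},{"gripper":1,"dp":[1.3,4.0,0.6],"rot":[0,0,-0.025]},{"gripper":1,"dp":[1.3,4.0,0.6],"rot":[0,0,-0.025]},{"gripper":1,"dp":[1.3,4.0,0.6],"rot":[0,0,-0.025]},{"gripper":1,"dp":[1.3,4.0,0.6],"rot":[0,0,-0.025]},{"gripper":1,"dp":[1.3,4.0,0.6],"rot":[0,0,-0.025]},{"gripper":1,"dp":[1.3,4.0,0.6],"rot":[0,0,-0.025]},{"gripper":1,"dp":[1.3,4.0,0.6],"rot":[0,0,-0.025]}]'

```text
t: 1.1
eef_pos: [0.3602, -0.0978, 0.2915]
ee_rot: [3.129, 0.283, 0.0]
wrist_force: [0.1, -0.7, 0.5]
finger_gap: 0.0855
finger_force: 0.0
```

Emit:
drive_tool --steps '[{"gripper":1,"dp":[1.3,4.0,0.3],"rot":[0,0,-0.025]},{"gripper":1,"dp":[1.3,4.0,0.3],"rot":[0,0,-0.025]},{"gripper":1,"dp":[1.3,4.0,0.3],"rot":[0,0,-0.025]},{"gripper":1,"dp":[1.3,4.0,0.3],"rot":[0,0,-0.025]},{"gripper":1,"dp":[1.3,4.0,0.3],"rot":[0,0,-0.025]},{"gripper":1,"dp":[1.3,4.0,0.3],"rot":[0,0,-0.025]},{"gripper":1,"dp":[1.3,4.0,0.3],"rot":[0,0,-0.025]},{"gripper":1,"dp":[1.3,4.0,0.3],"rot":[0,0,-0.025]},{"gripper":1,"dp":[1.3,4.0,0.3],"rot":[0,0,-0.025]},{"gripper":1,"dp":[1.3,4.0,0.3],"rot":[0,0,-0.025]}]'

```text
t: 2.1
eef_pos: [0.4903, 0.3023, 0.321]
ee_rot: [3.139, -0.108, -0.001]
wrist_force: [0.3, -0.2, 0.9]
finger_gap: 0.0851
finger_force: 0.0
```

Emit:
drive_tool --steps '[{"gripper":1,"dp":[0.6,0.25,-1.5],"rot":[0,0,0]},{"gripper":1,"dp":[0,0,-2.5],"rot":[0,0,0]},{"gripper":1,"dp":[0,0,-2.5],"rot":[0,0,0]},{"gripper":1,"dp":[0,0,-2.5],"rot":[0,0,0]},{"gripper":1,"dp":[0,0,-2.0],"rot":[0,0,0]},{"gripper":1,"dp":[0,0,-1.9],"rot":[0,0,0]},{"gripper":0.5,"dp":[0,0,0],"rot":[0,0,0]},{"gripper":0,"dp":[0,0,0],"rot":[0,0,0]},{"gripper":0,"dp":[0,0,0],"rot":[0,0,0]},{"gripper":0,"dp":[0,0,0],"rot":[0,0,0]}]'

```text
t: 3.1
eef_pos: [0.4966, 0.3031, 0.1933]
ee_rot: [-3.139, 0.107, -0.002]
wrist_force: [1.1, -0.3, -0.5]
finger_gap: 0.0284
finger_force: 0.0
```

Emit:
drive_tool --steps '[{"gripper":0,"dp":[0,0,0],"rot":[0,0,0]},{"gripper":0,"dp":[0,0,0],"rot":[0,0,0]},{"gripper":0,"dp":[0,0,0],"rot":[0,0,0]},{"gripper":0,"dp":[0,0,0],"rot":[0,0,0]}]'

```text
t: 3.5
eef_pos: [0.4966, 0.3033, 0.1931]
ee_rot: [-3.139, 0.107, -0.002]
wrist_force: [-0.1, 0.8, 6.0]
finger_gap: 0.0167
finger_force: 58.8
```

Emit:
drive_tool --steps '[{"gripper":0,"dp":[0,0,2.0],"rot":[0,0,0]},{"gripper":0,"dp":[0,0,4.0],"rot":[0,0,0]},{"gripper":0,"dp":[0,0,4.5],"rot":[0,0,0]},{"gripper":0,"dp":[0,0,4.5],"rot":[0,0,0]},{"gripper":0,"dp":[0,0,3.0],"rot":[0,0,0]}]'

```text
t: 4.0
eef_pos: [0.4963, 0.303, 0.3755]
ee_rot: [-3.139, 0.107, -0.004]
wrist_force: [1.3, 0.0, -1.1]
finger_gap: 0.0165
finger_force: 58.7
```

Emit:
drive_tool --steps '[{"gripper":0,"dp":[-0.1,-1.5,0],"rot":[0,0,0]},{"gripper":0,"dp":[-0.1,-3.0,0],"rot":[-0.01,-0.074,0]},{"gripper":0,"dp":[-0.1,-3.0,0],"rot":[-0.011,-0.074,0]},{"gripper":0,"dp":[-0.1,-3.0,0],"rot":[-0.01,-0.074,0]},{"gripper":0,"dp":[-0.1,-3.0,0],"rot":[-0.011,-0.074,0]},{"gripper":0,"dp":[-0.1,-3.0,0],"rot":[-0.011,-0.074,0]},{"gripper":0,"dp":[-0.1,-3.0,0],"rot":[-0.011,-0.074,0]},{"gripper":0,"dp":[-0.1,-2.0,0],"rot":[-0.011,-0.074,0]},{"gripper":0,"dp":[-0.1,-1.0,0],"rot":[0,0,0]},{"gripper":0,"dp":[0,0,0],"rot":[0,0,0]}]'

```text
t: 5.0
eef_pos: [0.4862, 0.0767, 0.3712]
ee_rot: [2.979, -0.103, 0.791]
wrist_force: [-0.4, 0.1, -0.8]
finger_gap: 0.0166
finger_force: 58.7
```

```bash
python3 - <<'E'
from h import *
s=snapshot('scene');t=snapshot('top')
o=get_obs();M=R.from_rotvec(o['ee_rot']).as_matrix();print(o['eef_pos'],o['q']);print(M)
a=np.array([-.4949,.0713,.866]);j=np.array([.6445,.055,.038])
B=o['eef_pos']+.187*M[:,2];print('brush end',B,'along axis',(B-j)@a,'off',B-j-((B-j)@a)*a,'ang',np.degrees(np.arccos(-M[:,2]@a)))
print(proj('scene',B),proj('top',B),proj('scene',j+.11*a))
c=cv2.hconcat([cv2.resize(s[60:300,270:430],None,fx=2.5,fy=2.5),cv2.resize(t[80:320,200:360],None,fx=2.5,fy=2.5)])
cv2.imwrite('pics/al.png',c[...,::-1])
E
```

```text
[0.487  0.0779 0.3717] [ 0.1394 -0.1025  1.9097 -0.1892  0.8385  1.8698]
[[ 0.8661 -0.0785  0.4937]
 [-0.0492 -0.9962 -0.072 ]
 [ 0.4974  0.038  -0.8667]]
brush end [0.5793 0.0644 0.2097] along axis 0.18159566345592507 off [ 0.0247 -0.0035  0.0144] ang 0.34718470568069176
[339.4098 165.5262] [289.204  179.6735] [340.0419 194.2661]
```

View pics/al.png

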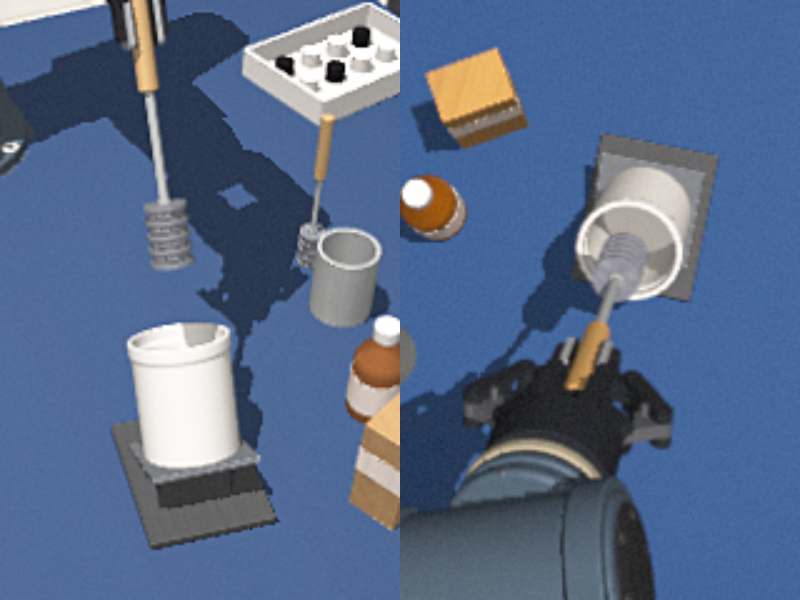

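The gripped brush lines up with its predicted end: crop (172,265), pixel (339,166). It sits above the jar mouth and parallel to the jar axis.

Emit:
drive_tool --steps '[{"gripper":0,"dp":[0.05,0,-3.0],"rot":[0,0,0]},{"gripper":0,"dp":[0.05,0,-2.9],"rot":[0,0,0]},{"gripper":0,"dp":[1.0,-0.14,-1.75],"rot":[0,0,0]},{"gripper":0,"dp":[1.5,-0.22,-2.6],"rot":[0,0,0]},{"gripper":0,"dp":[1.5,-0.22,-2.6],"rot":[0,0,0]},{"gripper":0,"dp":[0.75,-0.11,-1.3],"rot":[0,0,0]},{"gripper":0,"dp":[0,0,0],"rot":[0,0,0]}]'

```text
t: 5.8
eef_pos: [0.5354, 0.0715, 0.2282]
ee_rot: [2.981, -0.1, 0.787]
wrist_force: [0.4, 0.8, -1.1]
finger_gap: 0.017
finger_force: 58.7
```

Emit:
drive_tool --steps '[{"gripper":0,"dp":[0.5,-0.07,-0.85],"rot":[0,0,0]},{"gripper":0,"dp":[0.45,-0.07,-0.8],"rot":[0,0,0]},{"gripper":0,"dp":[0,0,0],"rot":[0,0,0]},{"gripper":0,"dp":[0,0,0],"rot":[0,0,0]}]'

```text
t: 6.2
eef_pos: [0.5452, 0.0698, 0.2145]
ee_rot: [2.979, -0.101, 0.794]
wrist_force: [0.2, 1.1, -1.0]
finger_gap: 0.0168
finger_force: 58.7
```

```bash
cat > b.py <<'E'
from h import *
o=get_obs();M=R.from_rotvec(o['ee_rot']).as_matrix()
a=np.array([-.4949,.0713,.866]);j=np.array([.6445,.055,.038])
B=o['eef_pos']+.187*M[:,2];print(o['t'],o['eef_pos'],'brush end',B,'along axis',(B-j)@a,'off',B-j-((B-j)@a)*a,o['wrist_force'])
E
python3 b.py
```

```text
6.2 [0.5452 0.0698 0.2145] brush end [0.6377 0.0564 0.0525] along axis 0.016014002486541026 off [0.0011 0.0003 0.0006] [ 0.2051  1.0832 -1.0084]
```

Emit:
drive_tool --steps '[{"gripper":0,"dp":[0.2,-0.03,-0.35],"rot":[0,0,0]},{"gripper":0,"dp":[0.15,-0.02,-0.25],"rot":[0,0,0]},{"gripper":0,"dp":[0,0,0],"rot":[0,0,0]},{"gripper":0,"dp":[0,0,0],"rot":[0,0,0]}]'

```text
t: 6.6
eef_pos: [0.5487, 0.0692, 0.2083]
ee_rot: [2.979, -0.101, 0.794]
wrist_force: [0.3, -0.5, -1.1]
finger_gap: 0.0165
finger_force: 58.7
```

```bash
python3 b.py
```

```text
6.6 [0.5487 0.0692 0.2083] brush end [0.6412 0.0558 0.0463] along axis 0.008893946740843438 off [0.0011 0.0002 0.0006] [ 0.3293 -0.4819 -1.0869]
```

Emit:
drive_tool --steps '[{"gripper":0,"dp":[-1.1,0.16,1.9],"rot":[0,0,0]},{"gripper":0,"dp":[-1.1,0.16,1.9],"rot":[0,0,0]},{"gripper":0,"dp":[-1.1,0.16,1.9],"rot":[0,0,0]},{"gripper":0,"dp":[0,0,0],"rot":[0,0,0]},{"gripper":0,"dp":[0,0,0],"rot":[0,0,0]},{"gripper":0,"dp":[1.1,-0.16,-1.9],"rot":[0,0,0]},{"gripper":0,"dp":[1.1,-0.16,-1.9],"rot":[0,0,0]},{"gripper":0,"dp":[1.2,-0.17,-2.1],"rot":[0,0,0]},{"gripper":0,"dp":[0,0,0],"rot":[0,0,0]},{"gripper":0,"dp":[0,0,0],"rot":[0,0,0]}]'

```text
t: 7.6
eef_pos: [0.5494, 0.069, 0.2052]
ee_rot: [2.98, -0.101, 0.79]
wrist_force: [0.1, -0.6, -0.1]
finger_gap: 0.0166
finger_force: 59.6
```

Emit:
drive_tool --steps '[{"gripper":0,"dp":[-1.1,0.16,1.9],"rot":[0,0,0]},{"gripper":0,"dp":[-1.1,0.16,1.9],"rot":[0,0,0]},{"gripper":0,"dp":[-1.1,0.16,1.9],"rot":[0,0,0]},{"gripper":0,"dp":[0,0,0],"rot":[0,0,0]},{"gripper":0,"dp":[0,0,0],"rot":[0,0,0]},{"gripper":0,"dp":[1.1,-0.16,-1.9],"rot":[0,0,0]},{"gripper":0,"dp":[1.1,-0.16,-1.9],"rot":[0,0,0]},{"gripper":0,"dp":[1.1,-0.16,-1.9],"rot":[0,0,0]},{"gripper":0,"dp":[0,0,0],"rot":[0,0,0]},{"gripper":0,"dp":[0,0,0],"rot":[0,0,0]}]'

```text
t: 8.6
eef_pos: [0.5494, 0.069, 0.2057]
ee_rot: [2.98, -0.101, 0.791]
wrist_force: [-0.2, -0.1, -0.9]
finger_gap: 0.0163
finger_force: 59.5
```

```bash
python3 b.py
```

```text
8.6 [0.5494 0.069  0.2057] brush end [0.6416 0.0556 0.0435] along axis 0.00629247881615409 off [0.0002 0.0001 0.0001] [-0.1522 -0.0663 -0.8824]
```

Emit:
drive_tool --steps '[{"gripper":0,"dp":[-1.1,0.16,1.9],"rot":[0,0,0]},{"gripper":0,"dp":[-1.1,0.16,1.9],"rot":[0,0,0]},{"gripper":0,"dp":[-1.1,0.16,1.9],"rot":[0,0,0]},{"gripper":0,"dp":[0,0,0],"rot":[0,0,0]},{"gripper":0,"dp":[0,0,0],"rot":[0,0,0]},{"gripper":0,"dp":[-1.2,0.17,2.0],"rot":[0,0,0]},{"gripper":0,"dp":[-1.2,0.17,2.0],"rot":[0,0,0]},{"gripper":0,"dp":[-1.1,0.16,2.0],"rot":[0,0,0]},{"gripper":0,"dp":[0,0,2.7],"rot":[0,0,0]},{"gripper":0,"dp":[0,0,2.7],"rot":[0,0,0]}]'

```text
t: 9.6
eef_pos: [0.4814, 0.0789, 0.3774]
ee_rot: [2.98, -0.101, 0.792]
wrist_force: [0.7, -0.4, -1.1]
finger_gap: 0.0163
finger_force: 59.6
```

Emit:
drive_tool --steps '[{"gripper":0,"dp":[0.1,1.5,0],"rot":[0,0,0]},{"gripper":0,"dp":[0.2,3.0,0],"rot":[0.01,0.074,0]},{"gripper":0,"dp":[0.2,3.0,0],"rot":[0.011,0.074,0]},{"gripper":0,"dp":[0.2,3.0,0],"rot":[0.01,0.074,0]},{"gripper":0,"dp":[0.2,3.0,0],"rot":[0.011,0.074,0]},{"gripper":0,"dp":[0.2,3.0,0],"rot":[0.011,0.074,0]},{"gripper":0,"dp":[0.2,3.0,0],"rot":[0.011,0.074,0]},{"gripper":0,"dp":[0.1,2.0,0],"rot":[0.011,0.074,0]},{"gripper":0,"dp":[0.1,1.0,0],"rot":[0,0,0]},{"gripper":0,"dp":[0,0,0],"rot":[0,0,0]}]'

```text
t: 10.6
eef_pos: [0.4971, 0.3044, 0.3759]
ee_rot: [3.139, -0.105, 0.0]
wrist_force: [0.1, -0.3, -0.7]
finger_gap: 0.0167
finger_force: 59.6
```

```bash
python3 b.py; python3 -c "
from h import *
o=get_obs();print(R.from_rotvec(o['ee_rot']).as_matrix()[:,2],o['q'])"
```

```text
10.6 [0.4971 0.3044 0.3759] brush end [0.4971 0.3042 0.1889] along axis 0.22138325757243688 off [-0.0378  0.2334 -0.0408] [ 0.0983 -0.3153 -0.7462]
[ 0.0002 -0.001  -1.    ] [ 0.4701  0.311   1.3544 -0.001   1.4766  2.1081]
```

Emit:
drive_tool --steps '[{"gripper":0,"dp":[0.1,0.2,-3.0],"rot":[0,0,0]},{"gripper":0,"dp":[0,0,-4.0],"rot":[0,0,0]},{"gripper":0,"dp":[0,0,-4.0],"rot":[0,0,0]},{"gripper":0,"dp":[0,0,-4.0],"rot":[0,0,0]},{"gripper":0,"dp":[0,0,-2.0],"rot":[0,0,0]},{"gripper":0,"dp":[0,0,-1.0],"rot":[0,0,0]},{"gripper":0,"dp":[0,0,-0.2],"rot":[0,0,0]},{"gripper":0,"dp":[0,0,0],"rot":[0,0,0]}]'

```text
t: 11.4
eef_pos: [0.4981, 0.3058, 0.1964]
ee_rot: [-3.139, 0.106, -0.003]
wrist_force: [-0.4, -0.3, -0.2]
finger_gap: 0.0169
finger_force: 59.7
```

Emit:
drive_tool --steps '[{"gripper":0,"dp":[0,0,-0.2],"rot":[0,0,0]},{"gripper":0,"dp":[0,0,-0.1],"rot":[0,0,0]},{"gripper":0.25,"dp":[0,0,0],"rot":[0,0,0]},{"gripper":0.5,"dp":[0,0,0],"rot":[0,0,0]},{"gripper":1,"dp":[0,0,0],"rot":[0,0,0]},{"gripper":1,"dp":[0,0,0],"rot":[0,0,0]},{"gripper":1,"dp":[0,0,0],"rot":[0,0,0]},{"gripper":1,"dp":[0,0,0],"rot":[0,0,0]}]'

```text
t: 12.2
eef_pos: [0.4977, 0.3059, 0.1923]
ee_rot: [-3.14, 0.106, 0.0]
wrist_force: [-0.3, 0.2, 0.6]
finger_gap: 0.0853
finger_force: 0.0
```

Emit:
drive_tool --steps '[{"gripper":1,"dp":[0,0,2.0],"rot":[0,0,0]},{"gripper":1,"dp":[0,0,3.0],"rot":[0,0,0]},{"gripper":1,"dp":[0,0,3.5],"rot":[0,0,0]},{"gripper":1,"dp":[0,0,3.5],"rot":[0,0,0]},{"gripper":1,"dp":[0,-3.0,1.0],"rot":[0,0,0]},{"gripper":1,"dp":[0,-4.0,0],"rot":[0,0,0]},{"gripper":1,"dp":[0,-4.0,0],"rot":[0,0,0]},{"gripper":1,"dp":[0,-4.0,0],"rot":[0,0,0]}]'

```text
t: 13.0
eef_pos: [0.4974, 0.1545, 0.3224]
ee_rot: [-3.14, 0.105, -0.001]
wrist_force: [1.3, -1.0, -0.6]
finger_gap: 0.0854
finger_force: 0.0
```

```bash
python3 - <<'E'
from h import *
s=snapshot('scene');t=snapshot('top')
c=cv2.hconcat([cv2.resize(s[80:220,360:460],None,fx=4,fy=4),cv2.resize(t[170:310,130:230],None,fx=4,fy=4)])
cv2.imwrite('pics/back.png',c[...,::-1])
E
```

```text
(no output)
```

View pics/back.png

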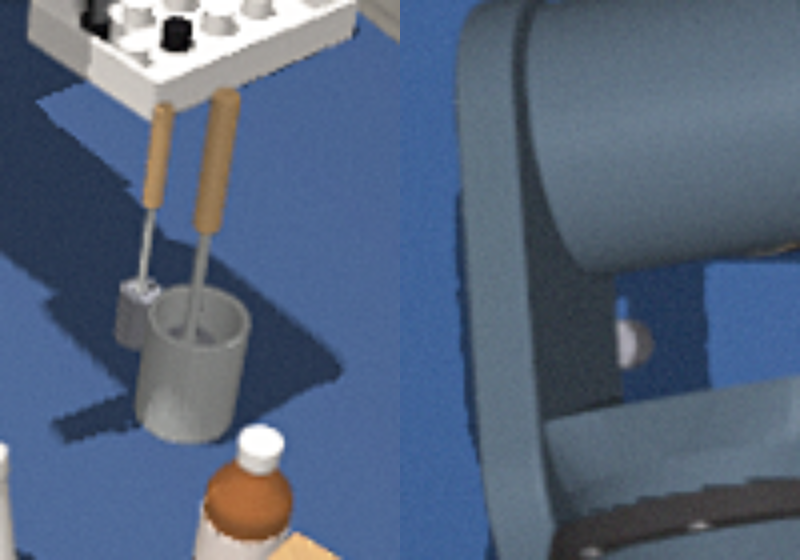

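The brush stands in the pot as before, with its handle at crop (217,160) and the pot at (195,360). Next is the scoop.

Emit:
drive_tool --steps '[{"gripper":1,"dp":[0.46,-4.0,-0.8],"rot":[0,0,0]},{"gripper":1,"dp":[0.46,-4.0,-0.8],"rot":[0,0,0]},{"gripper":1,"dp":[0.46,-4.0,-0.8],"rot":[0,0,0]},{"gripper":1,"dp":[0.46,-4.0,-0.8],"rot":[0,0,0]},{"gripper":1,"dp":[0.46,-4.0,-0.8],"rot":[0,0,0]},{"gripper":1,"dp":[0.46,-4.0,-0.8],"rot":[0,0,-0.014]},{"gripper":1,"dp":[0.46,-4.0,-0.8],"rot":[0,0,0]},{"gripper":1,"dp":[0.46,-4.0,-0.8],"rot":[0,0,0]},{"gripper":1,"dp":[0.46,-4.0,-0.8],"rot":[0,0,0]},{"gripper":1,"dp":[0.46,-4.0,-0.8],"rot":[0,0,0]}]'

```text
t: 14.1
eef_pos: [0.5441, -0.2453, 0.242]
ee_rot: [-3.139, 0.128, -0.0]
wrist_force: [0.8, -0.2, -0.1]
finger_gap: 0.0851
finger_force: 0.0
```

Emit:
drive_tool --steps '[{"gripper":1,"dp":[0.46,-4.0,0],"rot":[0,0,0]},{"gripper":1,"dp":[0.4,-3.0,0],"rot":[0,0,0]},{"gripper":1,"dp":[0,-1.0,-1.0],"rot":[0,0,0]},{"gripper":1,"dp":[0,0,-2.5],"rot":[0,0,0]},{"gripper":1,"dp":[0,0,-2.5],"rot":[0,0,0]},{"gripper":1,"dp":[0,0,0],"rot":[0,0,0]}]'

```text
t: 14.7
eef_pos: [0.5511, -0.3221, 0.1785]
ee_rot: [-3.135, 0.127, 0.008]
wrist_force: [-0.1, 0.0, 0.2]
finger_gap: 0.0858
finger_force: 0.0
```

```bash
python3 - <<'E'
from h import *
s=snapshot('scene')
o=get_obs();p=o['eef_pos'];M=R.from_rotvec(o['ee_rot']).as_matrix();print(p,M[:,1],M[:,2])
print(proj('scene',p),proj('scene',[.553,-.326,.105]))
c=cv2.resize(s[160:300,90:250],None,fx=5,fy=5,interpolation=cv2.INTER_CUBIC)[:600]
cv2.imwrite('pics/sg.png',c[...,::-1])
E
```

```text
[ 0.5519 -0.3228  0.1809] [-0.0808 -0.9967 -0.002 ] [-0.0026  0.0022 -1.    ]
[161.8525 220.0099] [169.1302 244.8286]
```

View pics/sg.png

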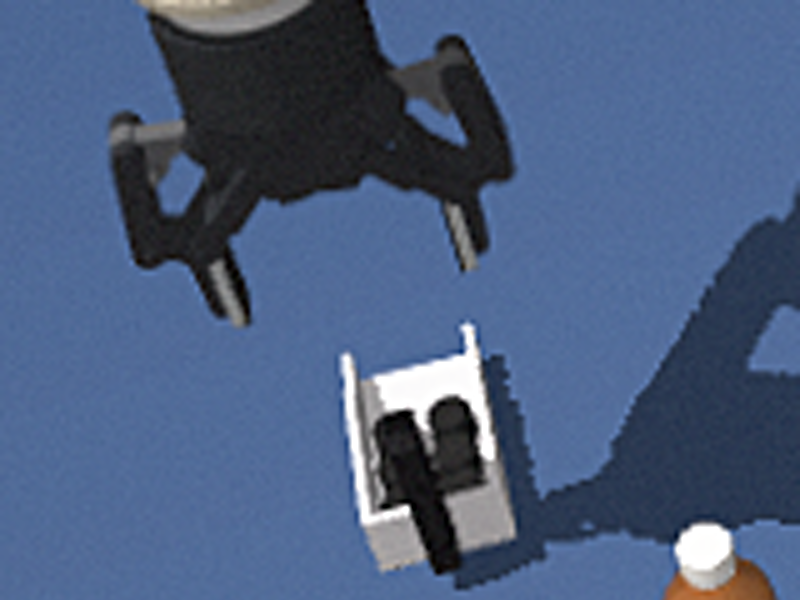

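The handle top in the picture, at crop (405,430) or pixel (171,246), agrees with the estimate of (169,245). I'll descend and grip.

Emit:
drive_tool --steps '[{"gripper":1,"dp":[0.1,-0.3,-2.0],"rot":[0,0,0]},{"gripper":1,"dp":[0,0,-3.0],"rot":[0,0,0]},{"gripper":1,"dp":[0,0,-3.0],"rot":[0,0,0]},{"gripper":1,"dp":[0,0,-2.5],"rot":[0,0,0]},{"gripper":1,"dp":[0,0,-1.4],"rot":[0,0,0]},{"gripper":0.5,"dp":[0,0,0],"rot":[0,0,0]},{"gripper":0.3,"dp":[0,0,0],"rot":[0,0,0]},{"gripper":0.1,"dp":[0,0,0],"rot":[0,0,0]},{"gripper":0,"dp":[0,0,0],"rot":[0,0,0]},{"gripper":0,"dp":[0,0,0],"rot":[0,0,0]}]'

```text
t: 15.75
eef_pos: [0.5536, -0.3272, 0.0641]
ee_rot: [3.139, -0.128, 0.002]
wrist_force: [-1.1, -2.7, -2.5]
finger_gap: 0.0134
finger_force: 60.9
```

Emit:
drive_tool --steps '[{"gripper":0,"dp":[0,0,0],"rot":[0,0,0]},{"gripper":0,"dp":[0,0,0],"rot":[0,0,0]},{"gripper":0,"dp":[0,0,0],"rot":[0,0,0]}]'

```text
t: 16.05
eef_pos: [0.5537, -0.3273, 0.064]
ee_rot: [3.139, -0.128, 0.002]
wrist_force: [0.3, 1.1, 6.2]
finger_gap: 0.0133
finger_force: 61.4
```

Emit:
drive_tool --steps '[{"gripper":0,"dp":[0,0,0.5],"rot":[0,0,0]},{"gripper":0,"dp":[0,0,1.5],"rot":[0,0,0]},{"gripper":0,"dp":[0,0,2.5],"rot":[0,0,0]},{"gripper":0,"dp":[0,0,3.0],"rot":[0,0,0]},{"gripper":0,"dp":[0,0,3.0],"rot":[0,0,0]},{"gripper":0,"dp":[0,0,3.0],"rot":[0,0,0]},{"gripper":0,"dp":[0,0,3.0],"rot":[0,0,0]},{"gripper":0,"dp":[0.2,0.5,2.5],"rot":[0,0,0]},{"gripper":0,"dp":[0.5,1.0,1.4],"rot":[0,0,0]},{"gripper":0,"dp":[0.8,1.7,0],"rot":[0,0,0]}]'

```text
t: 17.05
eef_pos: [0.5689, -0.295, 0.2695]
ee_rot: [3.137, -0.13, 0.005]
wrist_force: [0.4, 0.2, -2.5]
finger_gap: 0.0133
finger_force: 60.1
```

Emit:
drive_tool --steps '[{"gripper":0,"dp":[1.2,2.5,0],"rot":[0,0,-0.006]},{"gripper":0,"dp":[1.4,2.9,0],"rot":[0,0,-0.006]},{"gripper":0,"dp":[1.4,2.9,0],"rot":[0,0,-0.006]},{"gripper":0,"dp":[1.4,2.9,0],"rot":[0,0,-0.006]},{"gripper":0,"dp":[1.4,2.9,0],"rot":[0,0,-0.006]},{"gripper":0,"dp":[1.4,2.9,0],"rot":[0,0,-0.006]},{"gripper":0,"dp":[1.4,2.9,0],"rot":[0,0,-0.006]},{"gripper":0,"dp":[1.4,2.9,0],"rot":[0,0,-0.006]},{"gripper":0,"dp":[1.4,2.9,0],"rot":[0,0,-0.006]},{"gripper":0,"dp":[1.3,2.7,0],"rot":[0,0,-0.006]}]'

```text
t: 18.05
eef_pos: [0.7052, -0.0081, 0.2653]
ee_rot: [-3.133, 0.221, 0.004]
wrist_force: [-0.4, -0.9, -2.6]
finger_gap: 0.0137
finger_force: 60.1
```

Emit:
drive_tool --steps '[{"gripper":0,"dp":[1.1,2.5,0],"rot":[0,0,0]},{"gripper":0,"dp":[0.7,1.7,0],"rot":[0,0,0]},{"gripper":0,"dp":[0.5,1.0,0],"rot":[0,0,0]},{"gripper":0,"dp":[0,0,0],"rot":[0,0,0]}]'

```text
t: 18.45
eef_pos: [0.7283, 0.0422, 0.2664]
ee_rot: [-3.134, 0.22, 0.002]
wrist_force: [1.1, 0.1, -1.9]
finger_gap: 0.0134
finger_force: 60.2
```

```bash
python3 - <<'E'
from h import *
s=snapshot('scene');t=snapshot('top')
o=get_obs();p=o['eef_pos'];M=R.from_rotvec(o['ee_rot']).as_matrix();print(p,M,o['q'])
lip=p-M@np.array([0.129,0,-.0]) + M[:,2]*.057;print(lip)
print(proj('scene',lip),proj('top',lip))
c=cv2.hconcat([cv2.resize(s[110:260,260:420],None,fx=2.5,fy=2.5,interpolation=cv2.INTER_CUBIC),cv2.resize(t[80:230,230:390],None,fx=2.5,fy=2.5,interpolation=cv2.INTER_CUBIC)])
cv2.imwrite('pics/pp.png',c[...,::-1])
E
```

```text
[0.728  0.0403 0.2669] [[ 0.9899 -0.1415 -0.0006]
 [-0.1415 -0.9899 -0.0002]
 [-0.0006  0.0003 -1.    ]] [-0.0085  0.6683  1.0611 -0.0002  1.4128  1.7043]
[0.6003 0.0585 0.21  ]
[341.2284 171.9706] [292.4116 169.6378]
```

View pics/pp.png

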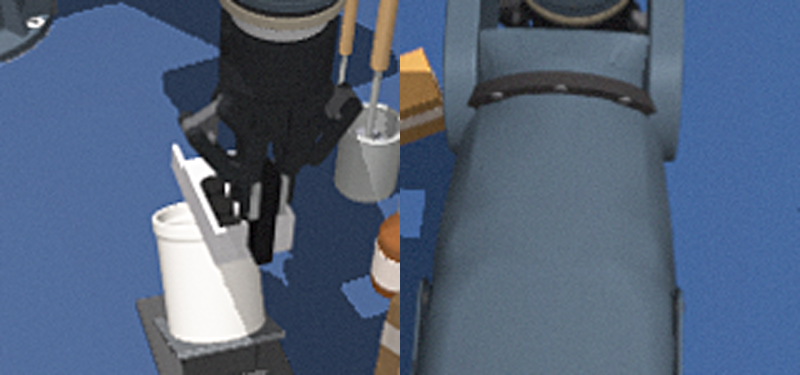

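The stoppers are still in the scoop, and its lip, at crop (203,155), is over the jar mouth. I'll compute the tilt about the lip.

```bash
python3 - <<'E'
from h import *
p=get_obs()['eef_pos']; u=np.array([.9899,-.1415,0]);z=np.array([0,0,1.])
th=np.r_[0,np.arange(1,9)*.05,.4+np.arange(1,31)*.025]
Pz=np.interp(np.degrees(th),[0,10,20,30,40,50,65],[.21,.185,.170,.162,.156,.152,.150])
f=np.clip(th/.2,0,1)
Q=[np.array([.6003+.0027*k,.0585+.0025*k,h])+u*(.129*np.cos(t)-.057*np.sin(t))+z*(.129*np.sin(t)+.057*np.cos(t)) for t,h,k in zip(th,Pz,f)]
Q=np.array(Q);print(Q[0]-p)
for t,d in zip(th[1:],np.diff(Q,axis=0)*100):print(round(t,3),d.round(2))
print(Q[-1])
E
```

```text
[-0.0001 -0.      0.0001]
0.05 [-0.23  0.11 -0.08]
0.1 [-0.26  0.11 -0.09]
0.15 [-0.29  0.11 -0.11]
0.2 [-0.32  0.12  0.02]
0.25 [-0.42  0.06  0.14]
0.3 [-0.44  0.06  0.11]
0.35 [-0.47  0.07  0.09]
0.4 [-0.5   0.07  0.27]
0.425 [-0.26  0.04  0.12]
0.45 [-0.26  0.04  0.12]
0.475 [-0.27  0.04  0.11]
0.5 [-0.27  0.04  0.1 ]
0.525 [-0.28  0.04  0.1 ]
0.55 [-0.28  0.04  0.12]
0.575 [-0.29  0.04  0.11]
0.6 [-0.29  0.04  0.1 ]
0.625 [-0.3   0.04  0.1 ]
0.65 [-0.3   0.04  0.09]
0.675 [-0.31  0.04  0.08]
0.7 [-0.31  0.04  0.08]
0.725 [-0.32  0.05  0.09]
0.75 [-0.32  0.05  0.09]
0.775 [-0.32  0.05  0.08]
0.8 [-0.33  0.05  0.07]
0.825 [-0.33  0.05  0.06]
0.85 [-0.33  0.05  0.05]
0.875 [-0.33  0.05  0.05]
0.9 [-0.34  0.05  0.07]
0.925 [-0.34  0.05  0.07]
0.95 [-0.34  0.05  0.06]
0.975 [-0.34  0.05  0.05]
1.0 [-0.34  0.05  0.04]
1.025 [-0.35  0.05  0.03]
1.05 [-0.35  0.05  0.02]
1.075 [-0.35  0.05  0.01]
1.1 [-0.35  0.05  0.  ]
1.125 [-0.35  0.05 -0.  ]
1.15 [-0.35  0.05 -0.  ]
[0.6037 0.0609 0.291 ]
```

Emit:
drive_tool --steps '[{"gripper":0,"dp":[-0.23,0.11,-0.08],"rot":[-0.0071,-0.0495,0]},{"gripper":0,"dp":[-0.26,0.11,-0.09],"rot":[-0.0071,-0.0495,0]},{"gripper":0,"dp":[-0.29,0.11,-0.11],"rot":[-0.0071,-0.0495,0]},{"gripper":0,"dp":[-0.32,0.12,0.02],"rot":[-0.0071,-0.0495,0]},{"gripper":0,"dp":[-0.42,0.06,0.14],"rot":[-0.0071,-0.0495,0]},{"gripper":0,"dp":[-0.44,0.06,0.11],"rot":[-0.0071,-0.0495,0]},{"gripper":0,"dp":[-0.47,0.07,0.09],"rot":[-0.0071,-0.0495,0]},{"gripper":0,"dp":[-0.5,0.07,0.27],"rot":[-0.0071,-0.0495,0]}]'

```text
t: 19.35
eef_pos: [0.6982, 0.0466, 0.2708]
ee_rot: [3.043, -0.218, 0.619]
wrist_force: [0.7, -0.6, -2.2]
finger_gap: 0.0137
finger_force: 60.1
```

```bash
cat > l.py <<'E'
from h import *
o=get_obs();p=o['eef_pos'];M=R.from_rotvec(o['ee_rot']).as_matrix()
print(o['t'],p,'lip',p-.129*M[:,0]+.057*M[:,2],'tilt',np.degrees(np.arccos(-M[2,2])),o['wrist_force'],o['q'])
E
python3 l.py
```

```text
19.35 [0.6982 0.0466 0.2708] lip [0.6027 0.0603 0.168 ] tilt 23.007222298405253 [ 0.7237 -0.6299 -2.2389] [ 0.0252  0.4226  1.4984 -0.0898  0.8262  1.7867]
```

Emit:
drive_tool --steps '[{"gripper":0,"dp":[-0.26,0.04,0.12],"rot":[-0.0035,-0.0247,0]},{"gripper":0,"dp":[-0.26,0.04,0.12],"rot":[-0.0035,-0.0247,0]},{"gripper":0,"dp":[-0.27,0.04,0.11],"rot":[-0.0035,-0.0247,0]},{"gripper":0,"dp":[-0.27,0.04,0.1],"rot":[-0.0035,-0.0247,0]},{"gripper":0,"dp":[-0.28,0.04,0.1],"rot":[-0.0035,-0.0247,0]},{"gripper":0,"dp":[-0.28,0.04,0.12],"rot":[-0.0035,-0.0247,0]},{"gripper":0,"dp":[-0.29,0.04,0.11],"rot":[-0.0035,-0.0247,0]},{"gripper":0,"dp":[-0.29,0.04,0.1],"rot":[-0.0035,-0.0247,0]},{"gripper":0,"dp":[-0.3,0.04,0.1],"rot":[-0.0035,-0.0247,0]},{"gripper":0,"dp":[-0.3,0.04,0.09],"rot":[-0.0035,-0.0247,0]}]'

```text
t: 20.35
eef_pos: [0.6703, 0.0506, 0.2816]
ee_rot: [2.927, -0.21, 0.986]
wrist_force: [0.4, 0.7, -3.1]
finger_gap: 0.0135
finger_force: 60.2
```

Emit:
drive_tool --steps '[{"gripper":0,"dp":[-0.31,0.04,0.08],"rot":[-0.0035,-0.0247,0]},{"gripper":0,"dp":[-0.31,0.04,0.08],"rot":[-0.0035,-0.0247,0]},{"gripper":0,"dp":[-0.32,0.05,0.09],"rot":[-0.0035,-0.0247,0]},{"gripper":0,"dp":[-0.32,0.05,0.09],"rot":[-0.0035,-0.0247,0]},{"gripper":0,"dp":[-0.32,0.05,0.08],"rot":[-0.0035,-0.0247,0]},{"gripper":0,"dp":[-0.33,0.05,0.07],"rot":[-0.0035,-0.0247,0]},{"gripper":0,"dp":[-0.33,0.05,0.06],"rot":[-0.0035,-0.0247,0]},{"gripper":0,"dp":[-0.33,0.05,0.05],"rot":[-0.0035,-0.0247,0]},{"gripper":0,"dp":[-0.33,0.05,0.05],"rot":[-0.0035,-0.0247,0]},{"gripper":0,"dp":[-0.34,0.05,0.07],"rot":[-0.0035,-0.0247,0]}]'

```text
t: 21.35
eef_pos: [0.638, 0.0556, 0.289]
ee_rot: [2.767, -0.198, 1.337]
wrist_force: [-0.1, -0.2, -2.9]
finger_gap: 0.0131
finger_force: 60.3
```

Emit:
drive_tool --steps '[{"gripper":0,"dp":[-0.34,0.05,0.07],"rot":[-0.0035,-0.0247,0]},{"gripper":0,"dp":[-0.34,0.05,0.06],"rot":[-0.0035,-0.0247,0]},{"gripper":0,"dp":[-0.34,0.05,0.05],"rot":[-0.0035,-0.0247,0]},{"gripper":0,"dp":[-0.34,0.05,0.04],"rot":[-0.0035,-0.0247,0]},{"gripper":0,"dp":[-0.35,0.05,0.03],"rot":[-0.0035,-0.0247,0]},{"gripper":0,"dp":[-0.35,0.05,0.02],"rot":[-0.0035,-0.0247,0]},{"gripper":0,"dp":[-0.35,0.05,0.01],"rot":[-0.0035,-0.0247,0]},{"gripper":0,"dp":[-0.35,0.05,0],"rot":[-0.0035,-0.0247,0]},{"gripper":0,"dp":[-0.35,0.05,0],"rot":[-0.0035,-0.0247,0]},{"gripper":0,"dp":[-0.35,0.05,0],"rot":[-0.0035,-0.0247,0]}]'

```text
t: 22.35
eef_pos: [0.6129, 0.0415, 0.3614]
ee_rot: [2.693, -0.144, 1.518]
wrist_force: [0.3, 0.0, -2.6]
finger_gap: 0.0136
finger_force: 60.4
```

Emit:
drive_tool --steps '[{"gripper":0,"dp":[0,0,0],"rot":[0,0,0]},{"gripper":0,"dp":[0,0,0],"rot":[0,0,0]},{"gripper":0,"dp":[0,0,0],"rot":[0,0,0]}]'

```text
t: 22.65
eef_pos: [0.6132, 0.0416, 0.3605]
ee_rot: [2.694, -0.144, 1.516]
wrist_force: [0.3, 0.3, -1.2]
finger_gap: 0.0135
finger_force: 60.4
```

```bash
python3 l.py; python3 - <<'E'
from h import *
s=snapshot('scene')
c=cv2.resize(s[100:280,260:460],None,fx=4,fy=4,interpolation=cv2.INTER_CUBIC)[:600]
c=cv2.resize(s[110:260,260:460],None,fx=4,fy=4,interpolation=cv2.INTER_CUBIC)
cv2.imwrite('pics/pour.png',c[...,::-1])
E
```

```text
22.65 [0.6132 0.0416 0.3605] lip [0.5951 0.0442 0.2207] tilt 58.709001969237214 [ 0.2753  0.3455 -1.1798] [ 0.0461  0.0552  2.0197 -1.2161  0.1341  2.8666]
```

View pics/pour.png

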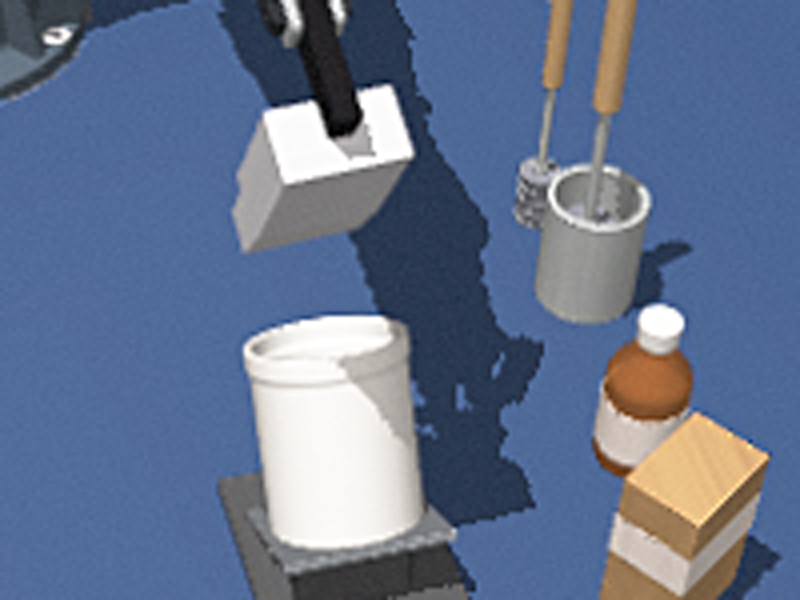

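The wrist came close to its straight singularity and range limit, so the arm lifted the tilted scoop. No stoppers are visible on the counter. I'll back out over the jar and look inside.

Emit:
drive_tool --steps '[{"gripper":0,"dp":[0.4,0.3,0],"rot":[0.0035,0.0247,0]},{"gripper":0,"dp":[0.4,0.3,0],"rot":[0.0053,0.037,0]},{"gripper":0,"dp":[0.5,0.2,0],"rot":[0.0053,0.037,0]},{"gripper":0,"dp":[0.5,0.2,0],"rot":[0.0053,0.037,0]},{"gripper":0,"dp":[0.5,0.1,0],"rot":[0.0053,0.037,0]},{"gripper":0,"dp":[0.5,0,0],"rot":[0.0053,0.037,0]},{"gripper":0,"dp":[0.5,0,0],"rot":[0.0053,0.037,0]}]'

```text
t: 23.4
eef_pos: [0.6453, 0.0513, 0.3606]
ee_rot: [2.872, -0.162, 1.188]
wrist_force: [0.1, -0.6, -0.7]
finger_gap: 0.0132
finger_force: 60.3
```

```bash
python3 l.py; python3 -c "
from h import *
M=R.from_rotvec(get_obs()['ee_rot']).as_matrix();print(M)"
```

```text
23.4 [0.6453 0.0513 0.3606] lip [0.5947 0.0585 0.2291] tilt 44.91052727319778 [ 0.1067 -0.6074 -0.688 ] [ 0.049   0.138   1.795  -0.2398  0.441   1.9085]
[[ 0.7032 -0.1074  0.7028]
 [-0.0848 -0.9941 -0.067 ]
 [ 0.7059 -0.0125 -0.7082]]
```

Emit:
drive_tool --steps '[{"gripper":0,"dp":[0.5,0,0],"rot":[0.0105,0.074,0]},{"gripper":0,"dp":[0.5,0,0],"rot":[0.0105,0.074,0]},{"gripper":0,"dp":[0.5,0,0],"rot":[0.0105,0.074,0]},{"gripper":0,"dp":[0.5,0,0],"rot":[0.0105,0.074,0]},{"gripper":0,"dp":[0.5,0,0],"rot":[0.0105,0.074,0]},{"gripper":0,"dp":[0.5,0,0],"rot":[0.0105,0.074,0]},{"gripper":0,"dp":[0.5,0,0],"rot":[0.0105,0.074,0]},{"gripper":0,"dp":[0,-1,0],"rot":[0.0105,0.074,0]},{"gripper":0,"dp":[0,-2,0],"rot":[0.0105,0.074,0]},{"gripper":0,"dp":[-1,-3,0],"rot":[0.0105,0.074,0]}]'

```text
t: 24.4
eef_pos: [0.6707, -0.0085, 0.3603]
ee_rot: [-3.105, 0.193, -0.058]
wrist_force: [-0.5, -0.7, -1.3]
finger_gap: 0.0132
finger_force: 60.2
```

Emit:
drive_tool --steps '[{"gripper":0,"dp":[-1,-4,0],"rot":[0.006,0.042,0]},{"gripper":0,"dp":[-1,-4,0],"rot":[0,0,0]},{"gripper":0,"dp":[-1,-4,0],"rot":[0,0,0]},{"gripper":0,"dp":[-1,-4,0],"rot":[0,0,0]},{"gripper":0,"dp":[-1,-4,0],"rot":[0,0,0]},{"gripper":0,"dp":[-1,-4,0],"rot":[0,0,0]},{"gripper":0,"dp":[-1,-3,0],"rot":[0,0,0]},{"gripper":0,"dp":[-1,-2,0],"rot":[0,0,0]},{"gripper":0,"dp":[-1,-2,0],"rot":[0,0,0]},{"gripper":0,"dp":[0,0,0],"rot":[0,0,0]}]'

```text
t: 25.4
eef_pos: [0.5792, -0.3212, 0.3604]
ee_rot: [-3.103, 0.201, 0.003]
wrist_force: [0.7, 0.4, -1.5]
finger_gap: 0.0135
finger_force: 60.2
```

```bash
python3 l.py; python3 - <<'E'
from h import *
M=R.from_rotvec(get_obs()['ee_rot']).as_matrix();print(M)
s=snapshot('scene');t=snapshot('top')
c=cv2.hconcat([cv2.resize(t[110:230,250:350],None,fx=5,fy=5,interpolation=cv2.INTER_CUBIC),cv2.resize(s[100:300,100:200],None,fx=3,fy=3,interpolation=cv2.INTER_CUBIC)])
cv2.imwrite('pics/in.png',c[...,::-1])
E
```

```text
25.4 [ 0.5792 -0.3212  0.3604] lip [ 0.4513 -0.3028  0.304 ] tilt 1.8389558407574318 [ 0.6628  0.423  -1.4607] [-0.5873  0.4911  1.1314  0.0266  1.537   1.1115]
[[ 0.9917 -0.1288 -0.0002]
 [-0.1287 -0.9912  0.0321]
 [-0.0043 -0.0318 -0.9995]]
```

View pics/in.png

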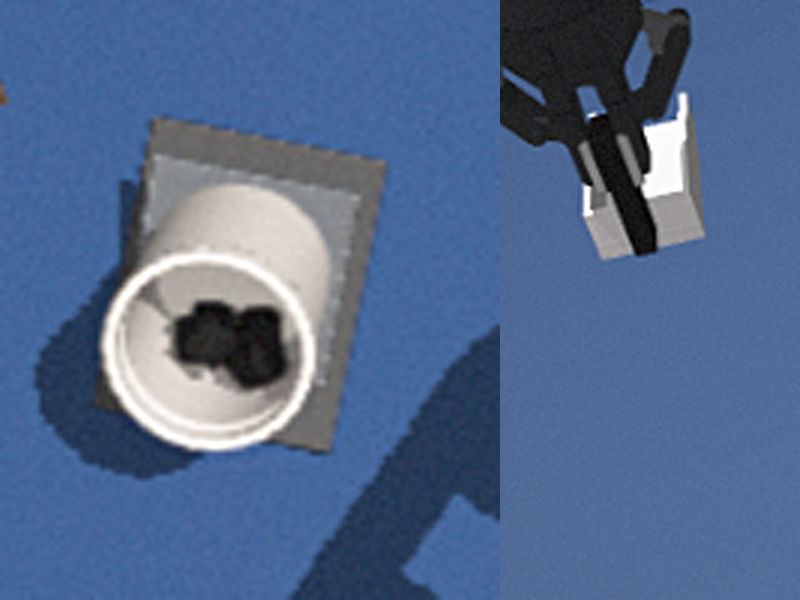

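The jar holds a black pile of stoppers at top crop (230,340), and the scoop reads empty, white inside, at crop (650,170). That was picture 11, one over the limit of 10, so I'll view no more and check by numbers. Next I set the scoop down.

Emit:
drive_tool --steps '[{"gripper":0,"dp":[-0.8,-0.3,-3],"rot":[-0.032,0,0]},{"gripper":0,"dp":[-0.8,-0.3,-4],"rot":[0,0,0]},{"gripper":0,"dp":[-0.8,-0.3,-4],"rot":[0,0,0]},{"gripper":0,"dp":[0,0,-4],"rot":[0,0,0]},{"gripper":0,"dp":[0,0,-4],"rot":[0,0,0]},{"gripper":0,"dp":[0,0,-4],"rot":[0,0,0]},{"gripper":0,"dp":[0,0,-3],"rot":[0,0,0]},{"gripper":0,"dp":[0,0,-1.5],"rot":[0,0,0]},{"gripper":0,"dp":[0,0,-0.8],"rot":[0,0,0]},{"gripper":0,"dp":[0,0,0],"rot":[0,0,0]}]'

```text
t: 26.5
eef_pos: [0.5566, -0.3276, 0.0781]
ee_rot: [-3.135, 0.198, -0.001]
wrist_force: [0.4, -0.6, -1.9]
finger_gap: 0.0137
finger_force: 60.1
```

```bash
python3 l.py; python3 - <<'E'
from h import *
t=snapshot('top');b=cv2.imread('pics/top0.png')[...,::-1]
# dark blobs, before/after, around the counter; and inside scoop
for n,im in(('before',b),('after',t)):
    m=(im.max(2)<60).astype(np.uint8)[50:330,40:600]
    k,l,st,ce=cv2.connectedComponentsWithStats(m)
    print(n,[(ce[i]+[40,50]).round().tolist()+[int(st[i,4])] for i in range(1,k) if st[i,4]>8])
E
```

```text
26.5 [ 0.5566 -0.3276  0.0781] lip [ 0.4286 -0.3114  0.021 ] tilt 0.04072144537846828 [ 0.3766 -0.5519 -1.9024] [-0.6044  0.6974  1.4988  0.0008  0.9452  1.092 ]
before [[275.0, 162.0, 13], [454.0, 205.0, 121], [444.0, 218.0, 38], [455.0, 219.0, 56], [449.0, 228.0, 98], [448.0, 238.0, 97]]
after [[449.0, 238.0, 2273], [296.0, 178.0, 264], [529.0, 213.0, 287], [271.0, 188.0, 11], [447.0, 191.0, 24], [490.0, 211.0, 165], [515.0, 226.0, 52], [342.0, 255.0, 16], [308.0, 295.0, 558], [522.0, 300.0, 68]]
```

Emit:
drive_tool --steps '[{"gripper":0,"dp":[0,0,-0.6],"rot":[0,0,0]},{"gripper":0,"dp":[0,0,-0.4],"rot":[0,0,0]},{"gripper":0,"dp":[0,0,-0.2],"rot":[0,0,0]},{"gripper":0,"dp":[0,0,0],"rot":[0,0,0]},{"gripper":0,"dp":[0,0,0],"rot":[0,0,0]}]'

```text
t: 27.05
eef_pos: [0.5562, -0.328, 0.0662]
ee_rot: [-3.135, 0.199, -0.001]
wrist_force: [-0.1, -0.4, -1.6]
finger_gap: 0.0132
finger_force: 60.2
```

Emit:
drive_tool --steps '[{"gripper":0,"dp":[0,0,-0.1],"rot":[0,0,0]},{"gripper":0,"dp":[0,0,-0.1],"rot":[0,0,0]},{"gripper":0,"dp":[0,0,0],"rot":[0,0,0]}]'

```text
t: 27.35
eef_pos: [0.5563, -0.328, 0.0641]
ee_rot: [-3.135, 0.199, -0.001]
wrist_force: [0.0, 0.4, -0.9]
finger_gap: 0.0133
finger_force: 60.4
```

Emit:
drive_tool --steps '[{"gripper":0.2,"dp":[0,0,0],"rot":[0,0,0]},{"gripper":0.5,"dp":[0,0,0],"rot":[0,0,0]},{"gripper":1,"dp":[0,0,0],"rot":[0,0,0]},{"gripper":1,"dp":[0,0,0],"rot":[0,0,0]},{"gripper":1,"dp":[0,0,0],"rot":[0,0,0]},{"gripper":1,"dp":[0,0,1.5],"rot":[0,0,0]},{"gripper":1,"dp":[0,0,3],"rot":[0,0,0]},{"gripper":1,"dp":[0,0,4],"rot":[0,0,0]},{"gripper":1,"dp":[0,0,4],"rot":[0,0,0]},{"gripper":1,"dp":[0,0,3],"rot":[0,0,0]}]'

```text
t: 28.35
eef_pos: [0.5565, -0.3281, 0.2231]
ee_rot: [3.134, -0.198, 0.005]
wrist_force: [1.6, -0.0, -0.5]
finger_gap: 0.0854
finger_force: 0.0
```

Emit:
drive_tool --steps '[{"gripper":1,"dp":[-4,-2,0],"rot":[0,0,0]},{"gripper":1,"dp":[-4,-2,0],"rot":[0,0,0]},{"gripper":1,"dp":[-4,-2,0],"rot":[0,0,0]},{"gripper":1,"dp":[-4,-2,0],"rot":[0,0,0]},{"gripper":1,"dp":[-4,-2,0],"rot":[0,0,0]},{"gripper":1,"dp":[-4,-2,0],"rot":[0,0,0]},{"gripper":1,"dp":[-3,-2,0],"rot":[0,0,0]},{"gripper":1,"dp":[0,0,0],"rot":[0,0,0]}]'

```text
t: 29.15
eef_pos: [0.2832, -0.4698, 0.2203]
ee_rot: [3.134, -0.204, 0.001]
wrist_force: [0.1, 0.2, -0.2]
finger_gap: 0.085
finger_force: 0.0
```

```bash
python3 - <<'E'
from h import *
t=snapshot('top');b=cv2.imread('pics/top0.png')[...,::-1];s=snapshot('scene');sb=cv2.imread('pics/scene0.png')[...,::-1]
for n,im in(('before',b),('after',t)):
    m=(im.max(2)<60).astype(np.uint8)[50:290,40:600]
    k,l,st,ce=cv2.connectedComponentsWithStats(m)
    print(n,[(ce[i]+[40,50]).round().tolist()+[int(st[i,4])] for i in range(1,k) if st[i,4]>8])
    w=(im.min(2)>190).astype(np.uint8);w[:, :420]=0;w[:170]=0;w[290:]=0;w[:,490:]=0
    print('scoop white',cv2.minAreaRect(np.argwhere(w)[:,::-1].astype(np.float32)))
d=np.abs(s.astype(int)-sb).max(2)
for n,(x0,y0,x1,y1) in dict(brush=(385,95,425,190),bottleA_carton=(405,185,455,272),bottleB=(220,262,250,305)).items():print(n,'changed px',int((d[y0:y1,x0:x1]>60).sum()))
d=np.abs(t.astype(int)-b).max(2)
for n,(x0,y0,x1,y1) in dict(brush=(155,200,210,245),bottleA=(195,145,230,180),carton=(208,95,252,138),bottleB=(395,145,430,175)).items():print('top',n,int((d[y0:y1,x0:x1]>60).sum()))
# table-wide changed areas
k,l,st,ce=cv2.connectedComponentsWithStats((d>60).astype(np.uint8))
print([(ce[i].round().tolist(),int(st[i,4])) for i in range(1,k) if st[i,4]>15 and ce[i][1]<300])
E
```

```text
before [[275.0, 162.0, 13], [454.0, 205.0, 121], [444.0, 218.0, 38], [455.0, 219.0, 56], [449.0, 228.0, 98], [448.0, 238.0, 97]]
scoop white ((450.3298645019531, 234.5338134765625), (27.139680862426758, 48.795310974121094), 5.856013774871826)
after [[275.0, 162.0, 10], [296.0, 178.0, 266], [456.0, 203.0, 129]]
scoop white ((449.9176025390625, 233.35540771484375), (27.189476013183594, 48.972251892089844), 8.972625732421875)
brush changed px 20
bottleA_carton changed px 0
bottleB changed px 0
top brush 31
top bottleA 0
top carton 0
top bottleB 0
[([296.0, 178.0], 336), ([445.0, 209.0], 22), ([450.0, 226.0], 519), ([159.0, 216.0], 18), ([441.0, 251.0], 90), ([460.0, 249.0], 72)]
```

```bash
python3 -c "
from workcell import *
print(hand_in())"
```

```text
the job is handed in; nothing more can be done
None
```

I finished the job and handed it in at about 29 s of the 72 s; the hand-in gave no verdict: the brush made three strokes and is back in its pot, the stoppers are in the jar (only a pile is visible, but none are left in the scoop or on the counter), and the empty scoop stands on the counter with bottles and carton unmoved, though I viewed 11 pictures, one over the limit of 10.

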